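Gather painted tiles into the tilting tray

ROBOT

A 6-joint arm with a two-finger parallel gripper is mounted at the origin on the work surface. World frame = base frame: x ahead of the robot, y to its left, z up, the work surface at z = 0. Lengths are in m, angles in degrees, forces in N, time in s.
With the tool pointing down it reaches from about 0.3 to 0.75 m from the base axis. Payload 8.5 kg.
Tool frame: the origin (TCP) lies at the very end of the fingers, on their centre line; the grasp point (between the pads) lies 19 mm behind it (hold_point_z is the z of the grasp point in the tool frame, in m); z points along the fingers, y is the line along which they close (so a half turn about z gives the same grasp; the last joint's range is limited). The gripper opens to 88 mm and grips with 3 to 60 N. Pads are 18 mm wide; open, the fingers measure 123 mm over their backs; the gripper's body (75 mm by 187 mm) begins 45 mm behind the grasp point.
Start: joints at [57.966, 21.807, 74.336, -0, 83.858, -12.336], TCP at [0.185, 0.518, 0.239] pointing down, gripper open.
Joint ranges: [-178.18, 178.18], [-50.72, 133.34], [12.68, 142.11], [-81.47, 261.47], [9.98, 163.14], [-165.26, 165.26]. Speed limits (degrees/s): [136.94, 136.94, 180, 180, 180, 180].

INTERFACE

Orientations are given as a 3x3 rotation matrix whose columns are the frame's x, y, z axes.
In Python, from plant import state, grab_frame, get_calibration, finish_job, hold_point_z gives the robot as it stands.
- The arm moves only by the shell command python3 -m jog 'ROWS' [FORCE]. ROWS is JSON, a list of rows, each a list of 5 numbers: the opening in per cent of the stroke, from 0 (shut) to 100 (fully open), then the shift along the tool's x, y, z in units of 30 mm (1.0 is 30 mm), then the turn about the tool's z in units of 5 degrees (1.0 is 5 degrees). A call has 1 to 5 rows; each row shifts and turns the commanded pose from where the row before left it, along the tool's axes as they then stand; what a row does not reach is not made up. A row lasts 1/8 s, in which the tool goes at most 62.5 mm and 10.7 degrees, less where a joint would pass 70% of its speed; a pose out of reach is approached as far as the arm can. A call is refused whole if a number of a shift passes 1 or a number of a turn 1, either way. A call with a gripper value outside its range is refused whole. The fingers move at their own pace and stop on an object; FORCE is the grip in N (left out, the last holds). Time passes only in rows, so rows that do not move let the fingers close. It gives the time, the measured TCP pose, the force, the opening and the grip force at its end, in the units of the state.
- state(): the state, without advancing time (a new reading comes with each control period).
- grab_frame(name): name is "scene" or "top" or "wrist"; returns the picture (420x560x3 uint8, red, green, blue); there is no depth.
- get_calibration(name): a dict with "fx", "fy", "cx", "cy" (pixels), "k1" (the pictures are not rectified: a ray, as slopes to the right and down, at radius r is drawn at 1 + k1 r^2 times it, then the intrinsics apply), "eye" and "rotation" of the camera in the world. Camera axes: x right, y down, z forward; pixel columns grow to the right and rows downward; lengths in m; the calibration is good to about 2 mm. A picture is of the moment at which its call begins: read the wrist's pose just before it. get_calibration takes no time and is no camera call; for the wrist camera it gives the pose at the moment of the call.
- finish_job(): hands the job in; it is judged then, once.
The state is a dict: "t": time; "q": joint angles; "qvel": joint speeds; "joint_efforts": joint torques, N m; "tcp_pos": TCP position; "tool_rot": TCP orientation; "contact_force": force on the tool from outside, world axes, zero at the start; "wrist_torque": the same for the moment, N m; "gripper_width": finger opening in m; "grasp_force": force on a finger pad.
Only numpy, scipy, OpenCV 4.12 (cv2) and the standard library are available. Lean on these libraries where they do the work, as an engineer would, in place of code of your own. Each camera call takes 0.05 s, during which the arm holds its last target. There are 200 camera calls.

TASK

First take the blue jar off the board and stand it on the cork coaster. Then pick up the straightedge and use it, never the fingers, to push all the tiles on the board together along the channel until each lies wholly in the blue tray, and stand the straightedge back along the middle of its black mat. Finally raise the tray by its red handle to a slope of about 30 degrees, keep it there for two seconds so that the tiles slide down towards the closed end and lie well clear of the mouth, set it back level and let go, with all the other things on the table left where they are.

Things in the scene. Friction and masses are not known exactly. Their poses are not given: they have to be found in the camera images.
- station: Fixed wooden board, 248 wide (x), 375 long (y), top at 20 mm, open at both ends; brown side rails rise 15 mm above it and leave a channel between x = -112 and 112 mm. A blue-walled tray continues the channel. Origin: middle of the lip (board's edge next to the tray), at table height; y points along the channel into the tray, z up. Board: y = -375 to 0; tray from y = 2 mm.
- tray (a joint): Tilt of the tray about a hinge at its closed end, parallel to the lip (station frame: y = 262, z = 12 mm); rad, 0 = level, grows as the mouth end with the red handle rises (30 degrees = 0.524), stop at 1.0. Tray 0.7 kg. Damped, 4 N m s/rad: let go, it sinks back to level by itself in a few seconds; the handle needs about 7 to 13 N of lift.
- tray_mouth (a point): Middle of the open mouth edge of the tray's aluminium floor, moving with the tray; y points into the tray, x along the mouth, z up from the floor. Floor: 224 mm wide (x) between blue side walls, 252 mm long from the mouth (y = 0) to the closed end wall; walls 25 mm high. It lies 3 mm below the board top, so tiles drop in and do not slide back.
- tray_handle (a point): Middle of the tray's red handle: round bar, 14 mm thick, 85 mm long, with a 22 mm ball at its free end, level, sticking out of the tray's side wall towards the robot (tray's -x) near the mouth. Pinch it from above across the station's y; it turns in the fingers as the tray tilts. With the tray level it is 50 mm above the table, 225 mm before the hinge line (y) and 38 mm above it.
- straightedge: Straightedge: an aluminium bar 200 mm long (its x), 32 mm wide (its y), 22 mm tall, standing on its flat underside, with an upright dark wooden grip in the middle on top, 60 mm along x, 22 mm thick along y, from 22 to 92 mm above the underside. About 0.28 kg. Origin: centre of the underside. It stands at first on its mat.
- mat: Black rubber mat fixed on the table, where the straightedge belongs: 230 mm long (its x), 76 mm wide, 3 mm thick; origin at the centre of its underside.
- coaster: Round cork coaster fixed on the table, 92 mm in diameter, 6 mm thick; origin at the centre of its underside.
- jar: Jar with blue contents and a white cap, 50 mm in diameter, 95 mm tall, about 0.22 kg, standing on the board among the tiles; origin at the centre of its underside.
- tile0: White glazed ceramic tile with a blue square pattern, 60 x 60 x 10 mm, about 80 g, lying flat on the board (may be absent); origin at the centre of its underside. Slippery: slides by itself on a slope of more than about 17 degrees.
- tile1: White glazed ceramic tile with a green square pattern, 60 x 60 x 10 mm, about 80 g, lying flat on the board (may be absent); origin at the centre of its underside. Slippery: slides by itself on a slope of more than about 17 degrees.
- tile2: White glazed ceramic tile with a yellow square pattern, 60 x 60 x 10 mm, about 80 g, lying flat on the board (may be absent); origin at the centre of its underside. Slippery: slides by itself on a slope of more than about 17 degrees.
- tile3: White glazed ceramic tile with a red square pattern, 60 x 60 x 10 mm, about 80 g, lying flat on the board (may be absent); origin at the centre of its underside. Slippery: slides by itself on a slope of more than about 17 degrees.
- tile4: White glazed ceramic tile with an orange square pattern, 60 x 60 x 10 mm, about 80 g, lying flat on the board (may be absent); origin at the centre of its underside. Slippery: slides by itself on a slope of more than about 17 degrees.
- paint_pot: Small yellow paint pot, 48 mm wide, 50 mm tall; a bystander to leave where it is; origin at the centre of its underside.
- ochre_bottle: Terracotta-coloured paint bottle, 52 mm wide, 150 mm tall; a bystander to leave where it is; origin at the centre of its underside.
- brush_cup: White ceramic cup of brushes, 76 mm wide, brush tips to about 205 mm; a bystander to leave where it is; origin at the centre of its underside.
- sample_tile: Sample tile 100 x 100 x 10 mm with a round pattern; a bystander to leave where it is; origin at the centre of its underside.
- red_bowl: Small red bowl, 80 mm wide, 30 mm tall; a bystander to leave where it is; origin at the centre of its underside.
- green_jar: Green paint jar, 56 mm wide, 70 mm tall; a bystander to leave where it is; origin at the centre of its underside.
- white_glue: White glue bottle with a blue cap, 44 mm wide, 120 mm tall; a bystander to leave where it is; origin at the centre of its underside.

How it is judged (in metres and radians):
On the way, in this order (a step that is already met when the one before it is completed fails the run):
1. the jar stands released on the coaster (horizontal distance between jar and coaster below 0.023 m and angle between jar's own z axis and vertical below 0.1 rad and height (world z) of jar below 0.011 m and contact force between the fingers and jar below 0.1 N), for 0.2 s.
2. all the tiles lie in the level tray, past the lip (y of tile0 in the frame of tray_mouth between 0.026 and 0.25 m and x of tile0 in the frame of tray_mouth between -0.112 and 0.112 m and z of tile0 in the frame of tray_mouth between -0.006 and 0.006 m and y of tile1 in the frame of tray_mouth between 0.026 and 0.25 m and x of tile1 in the frame of tray_mouth between -0.112 and 0.112 m and z of tile1 in the frame of tray_mouth between -0.006 and 0.006 m and y of tile2 in the frame of tray_mouth between 0.026 and 0.25 m and x of tile2 in the frame of tray_mouth between -0.112 and 0.112 m and z of tile2 in the frame of tray_mouth between -0.006 and 0.006 m and y of tile3 in the frame of tray_mouth between 0.026 and 0.25 m and x of tile3 in the frame of tray_mouth between -0.112 and 0.112 m and z of tile3 in the frame of tray_mouth between -0.006 and 0.006 m and y of tile4 in the frame of tray_mouth between 0.026 and 0.25 m and x of tile4 in the frame of tray_mouth between -0.112 and 0.112 m and z of tile4 in the frame of tray_mouth between -0.006 and 0.006 m and value of joint tray below 0.03 rad), for 0.2 s.
3. the straightedge stands released on its mat (horizontal distance between straightedge and mat below 0.025 m and angle between the x axis of straightedge and the x axis of mat, either way round below 0.17 rad and angle between straightedge's own z axis and vertical below 0.1 rad and height (world z) of straightedge below 0.008 m and contact force between the fingers and straightedge below 0.1 N), for 0.2 s.
4. the tray is held at 25 to 35 degrees for 1 s with all the tiles in it (value of joint tray between 0.436 and 0.611 rad and y of tile0 in the frame of tray_mouth between 0.026 and 0.25 m and x of tile0 in the frame of tray_mouth between -0.112 and 0.112 m and z of tile0 in the frame of tray_mouth between -0.006 and 0.012 m and y of tile1 in the frame of tray_mouth between 0.026 and 0.25 m and x of tile1 in the frame of tray_mouth between -0.112 and 0.112 m and z of tile1 in the frame of tray_mouth between -0.006 and 0.012 m and y of tile2 in the frame of tray_mouth between 0.026 and 0.25 m and x of tile2 in the frame of tray_mouth between -0.112 and 0.112 m and z of tile2 in the frame of tray_mouth between -0.006 and 0.012 m and y of tile3 in the frame of tray_mouth between 0.026 and 0.25 m and x of tile3 in the frame of tray_mouth between -0.112 and 0.112 m and z of tile3 in the frame of tray_mouth between -0.006 and 0.012 m and y of tile4 in the frame of tray_mouth between 0.026 and 0.25 m and x of tile4 in the frame of tray_mouth between -0.112 and 0.112 m and z of tile4 in the frame of tray_mouth between -0.006 and 0.012 m), for 1 s.
5. the tray is level again (value of joint tray below 0.03 rad), for 0.2 s.
At the end, for the whole second after the job is handed in: Jar upright on the coaster (23 mm), straightedge standing on its mat (25 mm, 0.17 rad), tray level (0.03 rad), every tile flat on the tray floor with its centre 85 mm or more in from the mouth, all at rest and released (all of step 1 and all of step 3 and value of joint tray below 0.03 rad and y of tile0 in the frame of tray_mouth between 0.085 and 0.25 m and x of tile0 in the frame of tray_mouth between -0.112 and 0.112 m and z of tile0 in the frame of tray_mouth between -0.006 and 0.006 m and y of tile1 in the frame of tray_mouth between 0.085 and 0.25 m and x of tile1 in the frame of tray_mouth between -0.112 and 0.112 m and z of tile1 in the frame of tray_mouth between -0.006 and 0.006 m and y of tile2 in the frame of tray_mouth between 0.085 and 0.25 m and x of tile2 in the frame of tray_mouth between -0.112 and 0.112 m and z of tile2 in the frame of tray_mouth between -0.006 and 0.006 m and y of tile3 in the frame of tray_mouth between 0.085 and 0.25 m and x of tile3 in the frame of tray_mouth between -0.112 and 0.112 m and z of tile3 in the frame of tray_mouth between -0.006 and 0.006 m and y of tile4 in the frame of tray_mouth between 0.085 and 0.25 m and x of tile4 in the frame of tray_mouth between -0.112 and 0.112 m and z of tile4 in the frame of tray_mouth between -0.006 and 0.006 m and linear speed of each of tile0, tile1, tile2, tile3, tile4 below 0.02 m/s); the robot touches nothing.
It fails at once if the fingers touch a tile (contact force between the fingers and tile0 above 1.5 N or contact force between the fingers and tile1 above 1.5 N or contact force between the fingers and tile2 above 1.5 N or contact force between the fingers and tile3 above 1.5 N or contact force between the fingers and tile4 above 1.5 N).
It fails at once if the tray is tilted beyond 46 degrees (value of joint tray above 0.8 rad).
It fails at once if a bystander is moved by more than 30 mm (distance of any of paint_pot, ochre_bottle, brush_cup, sample_tile, red_bowl, green_jar, white_glue from where it was at the start of the episode above 0.03 m).
Of tile0, tile1, tile2, tile3, tile4 only 3 to 5 are there at a start; the rules pass over those that are not, and their reading is None.
At some moment in a run one of tile0, tile1, tile2, tile3, tile4 may be knocked a few centimetres aside while the robot is not near it.
Once in a run the grip may slacken for a moment while it holds something.
It also fails if it takes over 184 s, if anything falls off the work surface, if the arm or the gripper's body presses on something with over 40 N, if the wrist force passes 120 N, or if a joint passes its speed limit or range.

## Working session

There is one attempt and no reset: what is moved stays moved. The work goes in short steps, Python scripts to look and compute and a shell command to move; the robot and the scene stay as the last step left them, time stands still between calls to the robot, and variables do not carry over. Pictures are saved under pics/ and viewed, at most 14 in all, crops included, and the job is handed in when it is done.

```bash
ls; mkdir -p pics; cat > h.py <<'E'
import numpy as np, cv2
from plant import state, grab_frame, get_calibration, finish_job, hold_point_z
def save(cam,name):
    im=grab_frame(cam); cv2.imwrite(f'pics/{name}.png',cv2.cvtColor(im,cv2.COLOR_RGB2BGR)); return im
def pt(cam,u,v,z,c=None):
    c=c or get_calibration(cam)
    d=np.array([(u-c['cx'])/c['fx'],(v-c['cy'])/c['fy']]); p=d.copy()
    for _ in range(20): p=d/(1+c['k1']*(p@p))
    r=np.array(c['rotation'])@np.array([p[0],p[1],1]); e=np.array(c['eye'])
    return e+r*(z-e[2])/r[2]
def proj(cam,P,c=None):
    c=c or get_calibration(cam)
    x=np.array(c['rotation']).T@(np.array(P)-np.array(c['eye'])); p=x[:2]/x[2]; p=p*(1+c['k1']*(p@p))
    return np.array([c['fx']*p[0]+c['cx'],c['fy']*p[1]+c['cy']])
def go(target,yaw=None):
    "rows needed: total shift in tool units, and turn"
    s=state(); R=np.array(s['tool_rot']); d=R.T@(np.array(target)-np.array(s['tcp_pos']))
    print('tool shift units',np.round(d/0.03,2),'n',np.ceil(np.abs(d/0.03).max()))
    if yaw is not None:
        a=np.degrees(np.arctan2(R[1,1],R[0,1])); t=(yaw-a+90)%180-90
        print('yaw now',a,'turn world deg',t,'tool-z units',-t/5)
E
python3 - <<'E'
from h import *
np.set_printoptions(precision=3,suppress=True)
s=state(); print(s['t'],s['tcp_pos'],np.array(s['tool_rot']),hold_point_z)
for n in('scene','top'):
    save(n,n+'0'); c=get_calibration(n); print(n,c['fx'],c['eye'],np.array(c['rotation']).tolist())
E
```

```text
pics
0.0 [0.185 0.518 0.238] [[-0.941  0.337 -0.001]
 [ 0.337  0.941 -0.001]
 [ 0.    -0.001 -1.   ]] -0.0187
scene 415.2373578067011 [ 1.274 -0.16   1.056] [[0.27509843551980784, 0.7644905773343948, -0.5829879998263067], [0.9613094388627242, -0.227756992302147, 0.1549545585354426], [-0.014318293473327505, -0.6030596236064916, -0.7975676001741846]]
top 438.703133435686 [0.32  0.022 1.459] [[-0.01638118008009499, -0.9874839859529718, 0.15686629474050237], [-0.9998622269339236, 0.015757701707495325, -0.0052174694663878265], [0.0026803152647756814, -0.15693015109700323, -0.9876060670058447]]
```

View pics/top0.png

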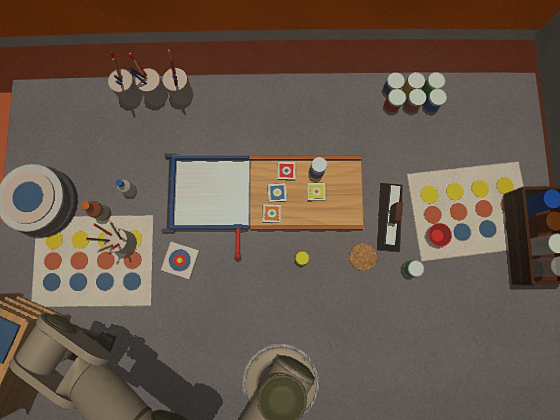

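View pics/scene0.png

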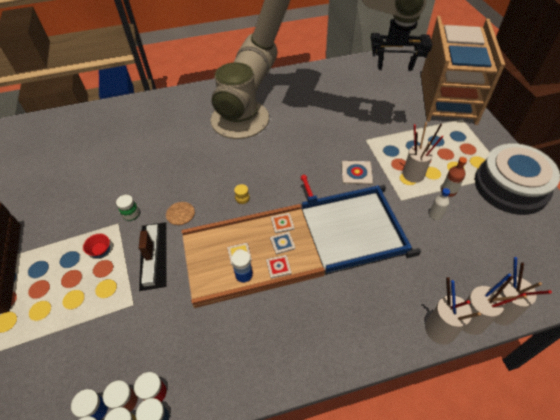

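The top view shows four tiles (red 287,170; blue 277,193; orange 271,213; yellow 317,191), and the jar at about (318,168). The tray is on the left with its handle at (238,245), the mat and straightedge are at (390,217), and the coaster is at (363,256). I'll enlarge it.

```bash
python3 - <<'E'
import cv2
im=cv2.imread('pics/top0.png')
cv2.imwrite('pics/top0c.png',cv2.resize(im[145:285,155:421],None,fx=3,fy=3,interpolation=cv2.INTER_CUBIC))
E
```

```text
(no output)
```

View pics/top0c.png

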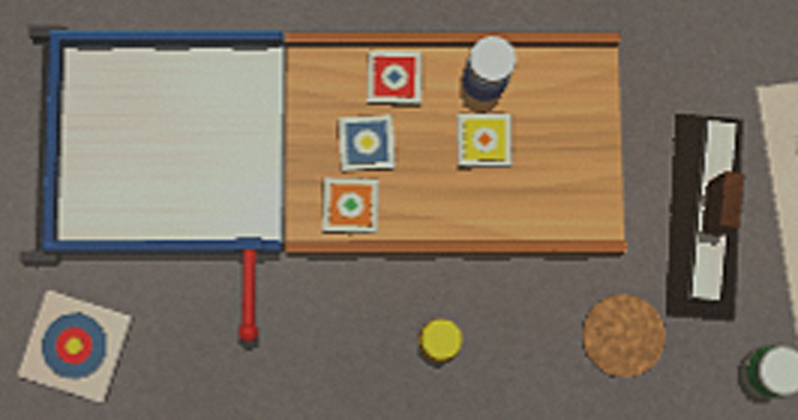

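The crop shows the cap centre at (493,57), coaster centre (624,336), and mat corners (677,114), (743,120), (734,320) and (667,315). The bar runs from (705,121)–(738,124) to (692,297)–(719,300).

```bash
python3 - <<'E'
from h import *
np.set_printoptions(precision=4,suppress=True)
c=get_calibration('top')
P=lambda u,v,z:pt('top',155+(u-1)/3,145+(v-1)/3,z,c)[:2]
L=dict(rTR=(619,33,.035),rBRout=(626,243,.035),rTL=(284,33,.035),rBL=(284,243,.035),rBRi=(625,240,.035),chTL=(287,45,.02),chBL=(287,241,.02),chTR=(618,45,.02),
trayTL=(50,32,.042),trayBL=(43,247,.042),hroot=(249,250,.05),hball=(248,332,.05),
jarcap=(493,57,.095),coaster=(624,336,.006),
m1=(677,114,.003),m2=(743,120,.003),m3=(734,320,.003),m4=(667,315,.003),
b1=(706,121,.022),b2=(738,124,.022),b3=(719,300,.022),b4=(692,297,.022),
g1=(724,173,.092),g2=(743,172,.092),g3=(740,228,.092),g4=(721,226,.092),
red=(395,77,.03),yel=(485,139,.03),blue=(367,142,.03),orng=(350,205,.03),pot=(442,340,.05),gjar=(782,371,.07))
for k,v in L.items(): print(k,P(*v))
s=(P(677,114,.003)+P(743,120,.003)+P(734,320,.003)+P(667,315,.003))/4; print('mat centre',s)
E
```

```text
rTR [ 0.7351 -0.2853]
rBRout [ 0.4977 -0.2814]
rTL [0.7406 0.0904]
rBL [0.5037 0.0922]
rBRi [ 0.501  -0.2804]
chTL [0.7309 0.0878]
chBL [0.5078 0.0896]
chTR [ 0.7254 -0.2867]
trayTL [0.7442 0.3513]
trayBL [0.5025 0.3539]
hroot [0.4948 0.1292]
hball [0.4066 0.1307]
jarcap [ 0.6929 -0.1358]
coaster [ 0.398  -0.2804]
m1 [ 0.6483 -0.3537]
m2 [ 0.6403 -0.4289]
m3 [ 0.4135 -0.4046]
m4 [ 0.4205 -0.33  ]
b1 [ 0.6355 -0.3811]
b2 [ 0.6316 -0.4171]
b3 [ 0.4345 -0.3837]
b4 [ 0.4384 -0.3541]
g1 [ 0.5635 -0.3773]
g2 [ 0.5643 -0.3977]
g3 [ 0.5044 -0.3907]
g4 [ 0.5069 -0.3707]
red [ 0.6892 -0.033 ]
yel [ 0.617  -0.1312]
blue [ 0.6156 -0.0004]
orng [0.5453 0.0196]
pot [ 0.3948 -0.0762]
gjar [ 0.3546 -0.4329]
mat centre [ 0.5306 -0.3793]
```

```bash
python3 -m jog '[[100,0,0,0,-1],[100,0,0,0,-1],[100,0,0,0,-1],[100,0,0,0,-1],[100,0,0,0,0]]'; 
python3 -m jog '[[100,-0.7,-1,0,0],[100,-0.7,-1,0,0],[100,-0.7,-1,0,0],[100,-0.7,-1,0,0],[100,-0.7,-1,0,0]]' >/dev/null
python3 -m jog '[[100,-0.7,-1,0,0],[100,-0.7,-1,0,0],[100,-0.7,-1,0,0],[100,-0.7,-1,0,0],[100,-0.7,-1,0,0]]' >/dev/null
python3 -m jog '[[100,-0.7,-1,0,0],[100,-0.7,-1,0,0],[100,-0.7,-1,0,0],[100,-0.7,-1,0,0],[100,-0.7,-1,0,0]]' >/dev/null
python3 -m jog '[[100,-0.7,-1,0,0],[100,-0.7,-1,0,0],[100,-0.7,-1,0,0],[100,-0.7,-1,0,0],[100,0,0,0,0]]'
python3 -c "
from h import *
go((.6875,-.1335,.15),90)"
```

```text
t: 0.72
tcp_pos: [0.1853, 0.5177, 0.2385]
tool_rot: [[-1.0, -0.004, -0.0], [-0.004, 1.0, -0.001], [0.0, -0.001, -1.0]]
contact_force: [-0.0, -0.7, -0.0]
gripper_width: 0.0877
grasp_force: 0.0
t: 3.22
tcp_pos: [0.588, -0.0518, 0.2378]
tool_rot: [[-1.0, -0.001, -0.001], [-0.001, 1.0, 0.0], [0.001, 0.0, -1.0]]
contact_force: [-0.0, 0.2, -0.4]
gripper_width: 0.0881
grasp_force: 0.0
tool shift units [-3.32 -2.73  2.92] n 4.0
yaw now 90.0643173992122 turn world deg -0.06431739921220014 tool-z units 0.012863479842440028
```

```bash
python3 -m jog '[[100,-0.83,-0.68,0.25,0],[100,-0.83,-0.68,0.25,0],[100,-0.83,-0.68,0.25,0],[100,-0.83,-0.68,0.25,0],[100,0,0,0,0]]'
python3 -c "
from h import *
save('wrist','w1'); go((.6875,-.1335,.063),90)
for z in (.02,.115): print(proj('wrist',(.6875,-.1335,z)))"
```

```text
t: 3.85
tcp_pos: [0.6875, -0.1312, 0.2071]
tool_rot: [[-1.0, -0.004, -0.002], [-0.004, 1.0, 0.001], [0.002, 0.001, -1.0]]
contact_force: [0.3, 0.1, -0.5]
gripper_width: 0.0879
grasp_force: 0.0
tool shift units [-0.02 -0.11  4.83] n 5.0
yaw now 90.25888752375681 turn world deg -0.2588875237568118 tool-z units 0.051777504751362356
[283.94703867 185.12387189]
[283.01011313 214.78000661]
```

View pics/w1.png

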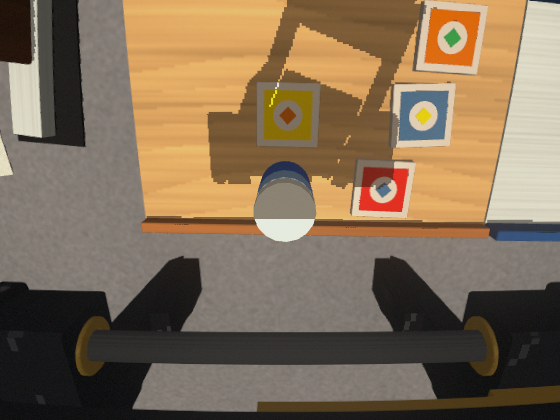

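The wrist view shows the jar cap at (285,210), within about 3 mm of my estimate. The tiles lie clear of where the fingers will go, so I'll descend and grip.

```bash
python3 -m jog '[[100,0.02,-0.01,0.96,0],[100,0.02,-0.01,0.96,0],[100,0.02,-0.01,0.96,0],[100,0,0,0.96,0],[100,0,0,0.96,0]]'
python3 -m jog '[[100,0,0,0,0],[0,0,0,0,0],[0,0,0,0,0],[0,0,0,0,0],[0,0,0,0,0]]' 25
python3 -m jog '[[0,0,0,0,0],[0,0,0,0,0],[0,0,0,-0.5,0],[0,0,0,-1,0],[0,0,0,-1,0]]'
python3 -m jog '[[0,0,0,-1,0],[0,0,0,-1,0],[0,0,0,-0.5,0],[0,0,0,0,0]]'
python3 -c "
from h import *
go((.398,-.2804,.18),90)"
```

```text
t: 4.53
tcp_pos: [0.6849, -0.1305, 0.0651]
tool_rot: [[-1.0, -0.006, 0.001], [-0.006, 1.0, -0.0], [-0.001, -0.0, -1.0]]
contact_force: [0.5, -0.3, -0.6]
gripper_width: 0.0883
grasp_force: 0.0
t: 5.15
tcp_pos: [0.6857, -0.1322, 0.0652]
tool_rot: [[-1.0, -0.005, 0.001], [-0.005, 1.0, -0.0], [-0.001, -0.0, -1.0]]
contact_force: [0.2, -0.1, -0.1]
gripper_width: 0.05
grasp_force: 0.5
t: 5.78
tcp_pos: [0.6855, -0.1319, 0.141]
tool_rot: [[-1.0, -0.005, -0.001], [-0.005, 1.0, 0.0], [0.001, 0.0, -1.0]]
contact_force: [1.0, 0.0, -3.3]
gripper_width: 0.0497
grasp_force: 25.0
t: 6.28
tcp_pos: [0.6857, -0.1321, 0.2154]
tool_rot: [[-1.0, -0.005, 0.001], [-0.005, 1.0, -0.0], [-0.001, -0.0, -1.0]]
contact_force: [0.2, -0.0, -2.1]
gripper_width: 0.0496
grasp_force: 25.0
tool shift units [ 9.62 -4.89  1.17] n 10.0
yaw now 90.30603070693212 turn world deg -0.30603070693211976 tool-z units 0.061206141386423954
```

```bash
python3 -m jog '[[0,0.96,-0.49,0,0],[0,0.96,-0.49,0,0],[0,0.96,-0.49,0,0],[0,0.96,-0.49,0,0],[0,0.96,-0.49,0,0]]' 35 | grep -E "width|grasp"
python3 -m jog '[[0,0.96,-0.49,0,0],[0,0.96,-0.49,0,0],[0,0.96,-0.49,0,0],[0,0.96,-0.49,0,0],[0,0.96,-0.49,0,0]]'| grep -E "width|grasp"
python3 -m jog '[[0,0,0,0.9,0],[0,0,0,0.9,0],[0,0,0,0.9,0],[0,0,0,0.9,0],[0,0,0,0,0]]'
python3 -c "
from h import *
go((.398,-.2804,.051),90); im=save('scene','s2'); a=im[160:240,100:260]; cv2.imwrite('pics/s2c.png',cv2.resize(a,None,fx=5,fy=5,interpolation=cv2.INTER_CUBIC)[:,:,::-1])
for r in (0,):
  s=state()['tcp_pos']; print(s, proj('scene',(s[0],s[1],s[2]-.045)),proj('scene',(s[0],s[1],s[2]+.05)))
"
```

```text
gripper_width: 0.0492
grasp_force: 35.0
gripper_width: 0.0492
grasp_force: 35.0
t: 8.15
tcp_pos: [0.3974, -0.2794, 0.1047]
tool_rot: [[-1.0, -0.005, -0.004], [-0.005, 1.0, 0.004], [0.004, 0.004, -1.0]]
contact_force: [1.8, 0.6, -1.9]
gripper_width: 0.0492
grasp_force: 35.0
tool shift units [-0.03 -0.04  1.79] n 2.0
yaw now 90.2967116912704 turn world deg -0.29671169127040287 tool-z units 0.05934233825408057
[ 0.39797066 -0.28012574  0.10607459] [176.53852109 201.14510709] [169.19171668 180.67193335]
```

View pics/s2c.png

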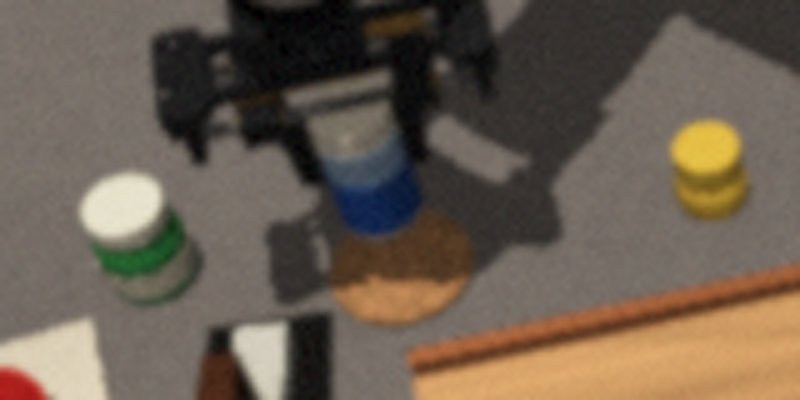

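The jar hangs upright over the coaster, its base at about (176,203) where I predicted. I'll lower it gently.

```bash
python3 -m jog '[[0,-0.03,-0.03,0.5,0],[0,0,0,0.5,0],[0,0,0,0.3,0],[0,0,0,0.2,0],[0,0,0,0,0]]'
python3 -m jog '[[0,0,0,0.1,0],[0,0,0,0.1,0],[0,0,0,0.1,0],[0,0,0,0,0]]'
```

```text
t: 8.82
tcp_pos: [0.3994, -0.2815, 0.0619]
tool_rot: [[-1.0, -0.005, 0.0], [-0.005, 1.0, -0.0], [-0.0, -0.0, -1.0]]
contact_force: [-0.1, 0.2, -2.3]
gripper_width: 0.0492
grasp_force: 35.0
t: 9.32
tcp_pos: [0.3992, -0.2814, 0.0525]
tool_rot: [[-1.0, -0.005, -0.0], [-0.005, 1.0, 0.0], [0.0, 0.0, -1.0]]
contact_force: [-0.8, -0.6, -2.1]
gripper_width: 0.0488
grasp_force: 35.0
```

```bash
python3 -m jog '[[0,0,0,0.05,0],[0,0,0,0.05,0],[0,0,0,0,0]]' | grep -E "tcp|contact"
python3 -m jog '[[20,0,0,0,0],[60,0,0,0,0],[80,0,0,0,0],[100,0,0,0,0],[100,0,0,0,0]]'| grep -E "width|contact"
python3 -m jog '[[100,0,0,0,0],[100,0,0,-0.6,0],[100,0,0,-1,0],[100,0,0,-1,0],[100,0,0,-1,0]]'| grep -E "width|contact"
python3 -m jog '[[100,0,0,-1,0],[100,0,0,-1,0],[100,0,0,0,0]]'| grep -E "width|contact"
python3 -c "
from h import *
go((.5347,-.3837,.2),83); im=save('scene','s3'); a=im[160:300,80:260]; cv2.imwrite('pics/s3c.png',cv2.resize(a,None,fx=4,fy=4,interpolation=cv2.INTER_CUBIC)[:,:,::-1])
"
```

```text
tcp_pos: [0.3994, -0.2816, 0.0511]
contact_force: [-4.2, 2.9, 15.1]
contact_force: [1.1, -0.3, 0.1]
gripper_width: 0.0806
contact_force: [0.5, 0.4, -0.2]
gripper_width: 0.088
contact_force: [-0.5, 0.0, -1.5]
gripper_width: 0.088
tool shift units [-4.48 -3.41  0.67] n 5.0
yaw now 90.30507970079061 turn world deg -7.305079700790614 tool-z units 1.4610159401581229
```

View pics/s3c.png

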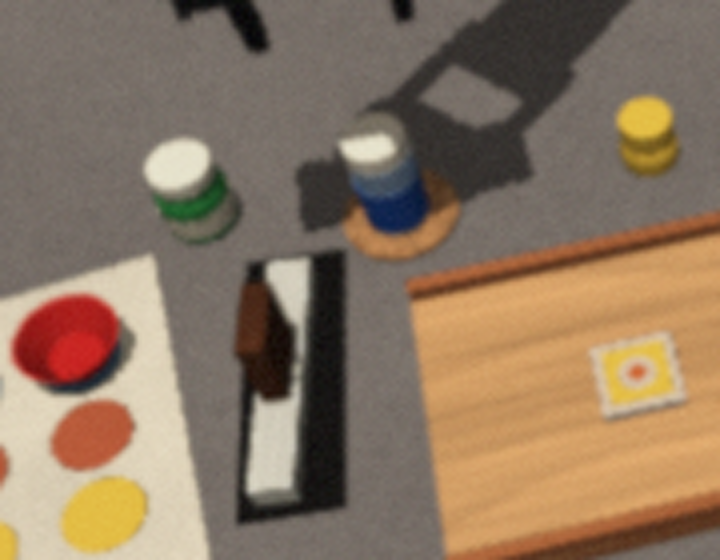

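The jar stands upright and centred on the coaster. Next is the straightedge.

```bash
python3 -m jog '[[100,-0.9,-0.68,0,0],[100,-0.9,-0.68,0,0],[100,-0.9,-0.68,0,0],[100,-0.9,-0.68,0,0],[100,-0.9,-0.68,0,0]]' >/dev/null
python3 -m jog '[[100,0,0,0.2,0.8],[100,0,0,0.2,0.7],[100,0,0,0.2,0],[100,0,0,0,0]]'
python3 -c "
from h import *
go((.5347,-.3837,.046),83); im=save('wrist','w4')
for z in (.003,.095): print(proj('wrist',(.5347,-.3837,z)))"
```

```text
t: 12.5
tcp_pos: [0.5345, -0.3825, 0.1984]
tool_rot: [[-0.992, 0.124, -0.002], [0.124, 0.992, 0.002], [0.002, 0.001, -1.0]]
contact_force: [0.6, 1.1, 0.7]
gripper_width: 0.0882
grasp_force: 0.0
tool shift units [-0.02 -0.05  5.08] n 6.0
yaw now 82.86551076530412 turn world deg 0.13448923469587726 tool-z units -0.026897846939175452
[285.94173857 182.88477881]
[285.70271248 209.80859044]
```

View pics/w4.png

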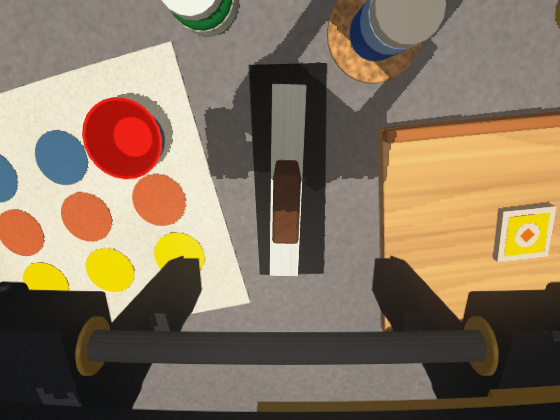

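The wrist view shows the grip centred at (287,205) and the bar from (289,85) to (284,275), turned about 1.5° more than the tool. I'll correct for that and grasp.

```bash
python3 -m jog '[[100,0,0,1,0.3],[100,0,0,1,0],[100,0.04,0,1,0],[100,0,0,1,0],[100,0,0,0.6,0]]'
python3 -m jog '[[100,0,0,0.4,0],[100,0,0,0,0],[0,0,0,0,0],[0,0,0,0,0],[0,0,0,0,0]]' 45
python3 -m jog '[[0,0,0,0,0],[0,0,0,0,0],[0,0,0,0,0]]'
```

```text
t: 13.18
tcp_pos: [0.5334, -0.3824, 0.0605]
tool_rot: [[-0.989, 0.151, -0.001], [0.151, 0.989, 0.001], [0.001, 0.001, -1.0]]
contact_force: [0.1, 0.1, 0.1]
gripper_width: 0.0883
grasp_force: 0.0
t: 13.8
tcp_pos: [0.5338, -0.3827, 0.0503]
tool_rot: [[-0.989, 0.151, 0.001], [0.151, 0.989, -0.001], [-0.001, -0.001, -1.0]]
contact_force: [0.3, -0.3, 0.2]
gripper_width: 0.0604
grasp_force: 0.0
t: 14.18
tcp_pos: [0.5336, -0.3826, 0.0497]
tool_rot: [[-0.988, 0.151, -0.0], [0.151, 0.988, 0.0], [0.0, 0.0, -1.0]]
contact_force: [-0.1, 0.2, 0.3]
gripper_width: 0.0304
grasp_force: 0.0
```

```bash
python3 -m jog '[[0,0,0,0,0],[0,0,0,0,0],[0,0,0,0,0],[0,0,0,-0.4,0],[0,0,0,-0.8,0]]'
python3 -m jog '[[0,0,0,-0.8,0],[0,0,0,-0.8,0],[0,0,0,-0.4,0],[0,0,0,0,0]]'
python3 -c "
from h import *
go((.6155,-.25,.15),89.2)"
```

```text
t: 14.8
tcp_pos: [0.5333, -0.3822, 0.0858]
tool_rot: [[-0.988, 0.151, -0.002], [0.151, 0.988, 0.002], [0.002, 0.001, -1.0]]
contact_force: [0.6, -0.5, -2.5]
gripper_width: 0.0215
grasp_force: 45.0
t: 15.3
tcp_pos: [0.5338, -0.3827, 0.1464]
tool_rot: [[-0.989, 0.151, 0.001], [0.151, 0.989, -0.001], [-0.001, -0.001, -1.0]]
contact_force: [0.8, -0.8, -2.7]
gripper_width: 0.0216
grasp_force: 45.0
tool shift units [-2.02  4.78 -0.12] n 5.0
yaw now 81.30387173768375 turn world deg 7.896128262316253 tool-z units -1.5792256524632506
```

```bash
python3 -m jog '[[0,-0.38,0.9,0,0],[0,-0.38,0.9,0,0],[0,-0.38,0.9,0,0],[0,-0.38,0.9,0,0],[0,-0.38,0.9,0,0]]' >/dev/null
python3 -m jog '[[0,0,0.9,0,-0.8],[0,0,0,0,-0.8],[0,0,0,0,0]]'
python3 -c "
from h import *
go((.6147,-.23,.0685),89.2)
im=save('top','t5'); cv2.imwrite('pics/t5c.png',cv2.resize(im[145:285,155:421],None,fx=3,fy=3,interpolation=cv2.INTER_CUBIC)[:,:,::-1])"
```

```text
t: 16.3
tcp_pos: [0.6142, -0.2307, 0.1447]
tool_rot: [[-1.0, 0.012, -0.002], [0.012, 1.0, 0.001], [0.002, 0.001, -1.0]]
contact_force: [0.7, -0.5, -2.1]
gripper_width: 0.0215
grasp_force: 45.0
tool shift units [-0.02  0.02  2.54] n 3.0
yaw now 89.28890443032363 turn world deg -0.08890443032362327 tool-z units 0.017780886064724655
```

View pics/t5c.png

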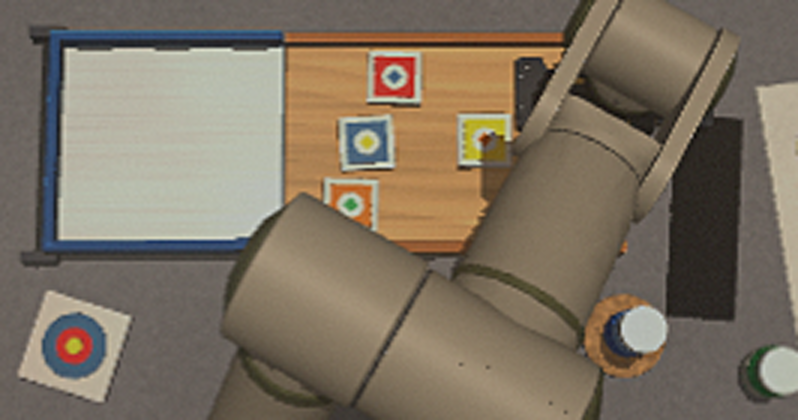

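The tiles are where they were. I'll lower the bar behind them and push.

```bash
python3 -m jog '[[0,0,0,0.8,0],[0,0,0,0.8,0],[0,0,0,0.6,0],[0,0,0,0.3,0],[0,0,0,0,0]]' | grep -E "tcp|contact|width"
python3 -m jog '[[0,0,0.4,0,0],[0,0,0.4,0,0],[0,0,0.4,0,0],[0,0,0.4,0,0],[0,0,0.4,0,0]]'| grep -E "tcp|contact|width"
python3 -m jog '[[0,0,0.4,0,0],[0,0,0.4,0,0],[0,0,0.4,0,0],[0,0,0.4,0,0],[0,0,0.4,0,0]]'| grep -E "tcp|contact|width"
python3 -m jog '[[0,0,0.4,0,0],[0,0,0.4,0,0],[0,0,0.4,0,0],[0,0,0.4,0,0],[0,0,0,0,0]]'| grep -E "tcp|contact|width"
python3 -c "
from h import *
im=save('scene','s6'); cv2.imwrite('pics/s6c.png',cv2.resize(im[130:310,170:430],None,fx=3,fy=3,interpolation=cv2.INTER_CUBIC)[:,:,::-1]);go((.6194,.087,.068),89.2)"
```

```text
tcp_pos: [0.6143, -0.2313, 0.0703]
contact_force: [0.6, 0.1, -1.7]
gripper_width: 0.0215
tcp_pos: [0.6153, -0.1702, 0.0709]
contact_force: [0.1, -0.4, -2.1]
gripper_width: 0.0218
tcp_pos: [0.616, -0.1103, 0.0708]
contact_force: [0.6, -0.7, -2.4]
gripper_width: 0.0212
tcp_pos: [0.6165, -0.062, 0.0708]
contact_force: [0.1, -0.1, -2.5]
gripper_width: 0.0215
tool shift units [-0.04  4.99  0.09] n 5.0
yaw now 89.33986234360773 turn world deg -0.13986234360773153 tool-z units 0.027972468721546306
```

View pics/s6c.png

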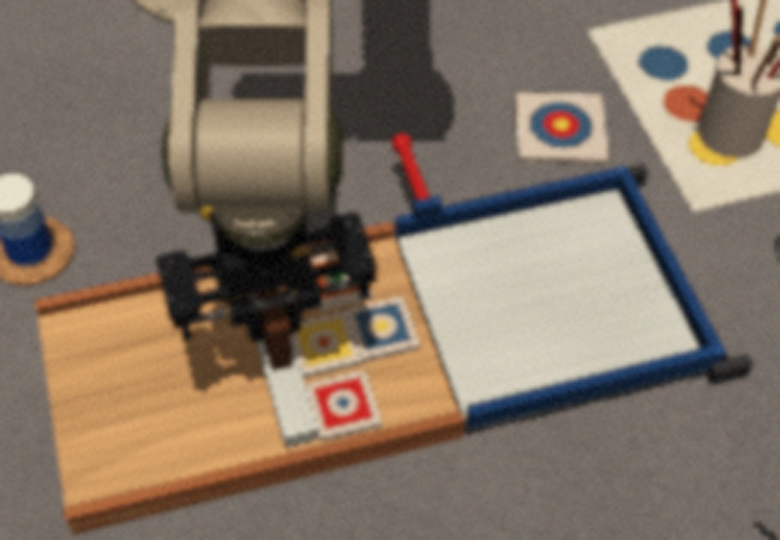

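Yellow and blue form a train, red lies squarely against the bar, and orange is behind the gripper. I'll lower the bar 2–3 mm and push on over the lip.

```bash
python3 -m jog '[[0,0,0.1,0.05,0],[0,0,0.3,0.05,0],[0,0,0.4,0,0],[0,0,0.4,0,0],[0,0,0.4,0,0]]'| grep -E "tcp|contact|width"
python3 -m jog '[[0,0,0.4,0,0],[0,0,0.4,0,0],[0,0,0.4,0,0],[0,0,0.4,0,0],[0,0,0.4,0,0]]'| grep -E "tcp|contact|width"
python3 -m jog '[[0,0,0.4,0,0],[0,0,0.4,0,0],[0,0,0.4,0,0],[0,0,0.2,0,0],[0,0,0,0,0]]'| grep -E "tcp|contact|width"
python3 -c "
from h import *
im=save('scene','s7'); cv2.imwrite('pics/s7c.png',cv2.resize(im[130:310,170:430],None,fx=3,fy=3,interpolation=cv2.INTER_CUBIC)[:,:,::-1]);go((.6194,.087,.068),89.2)"
```

```text
tcp_pos: [0.6171, -0.0141, 0.0678]
contact_force: [0.3, -1.3, -3.0]
gripper_width: 0.0214
tcp_pos: [0.6179, 0.0457, 0.0678]
contact_force: [0.5, -0.7, -2.2]
gripper_width: 0.0214
tcp_pos: [0.6183, 0.0874, 0.0677]
contact_force: [-0.0, 0.7, -2.3]
gripper_width: 0.0217
tool shift units [-0.03 -0.   -0.01] n 1.0
yaw now 89.31097699259546 turn world deg -0.1109769925954538 tool-z units 0.022195398519090758
```

View pics/s7c.png

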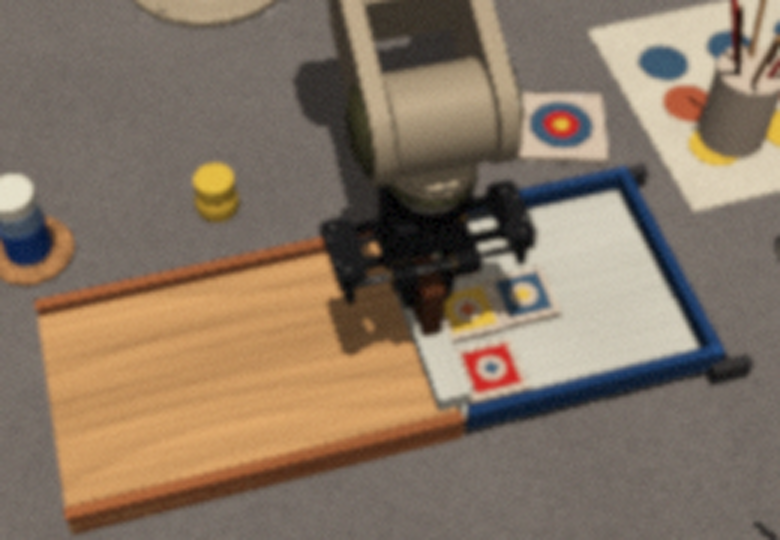

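All four tiles are in the tray and the bar front is 13 mm past the lip. I'll back off, lift, and check the tiles from the top once the arm is clear.

```bash
python3 -m jog '[[0,0,-0.4,0,0],[0,0,-0.8,0,0],[0,0,-0.8,-0.6,0],[0,0,-0.8,-1,0],[0,0,-0.9,-1,0]]'>/dev/null
python3 -m jog '[[0,0,-0.95,-1,0],[0,0,-0.95,-0.5,0],[0,0,-0.95,0,0],[0,0,-0.95,0,0],[0,0,-0.95,0,0]]'>/dev/null
python3 -m jog '[[0,0,-0.95,0,0],[0,0,-0.95,0,0],[0,0,-0.95,0,0],[0,0,-0.95,0,0],[0,0,0,0,0]]'
python3 -c "
from h import *
go((.530,-.379,.12),84)"
```

```text
t: 22.7
tcp_pos: [0.6129, -0.2834, 0.1902]
tool_rot: [[-1.0, 0.016, -0.0], [0.016, 1.0, -0.0], [0.0, -0.0, -1.0]]
contact_force: [-0.1, -0.1, -1.5]
gripper_width: 0.0215
grasp_force: 45.0
tool shift units [ 2.71 -3.23  2.34] n 4.0
yaw now 89.10646457470807 turn world deg -5.10646457470807 tool-z units 1.0212929149416141
```

```bash
python3 -m jog '[[0,0.68,-0.81,0,0],[0,0.68,-0.81,0,0],[0,0.68,-0.81,0,0],[0,0.68,-0.81,0,0],[0,0,0,0,1]]' >/dev/null
python3 -m jog '[[0,0,0,0.8,0],[0,0,0,0.8,0],[0,0,0,0.8,0],[0,0,0,0,0]]'
python3 -c "
from h import *
go((.530,-.379,.05),84)
im=save('scene','s8'); cv2.imwrite('pics/s8c.png',cv2.resize(im[180:320,80:280],None,fx=4,fy=4,interpolation=cv2.INTER_CUBIC)[:,:,::-1])
im=save('top','t8'); cv2.imwrite('pics/t8c.png',cv2.resize(im[145:285,155:421],None,fx=3,fy=3,interpolation=cv2.INTER_CUBIC)[:,:,::-1])"
```

```text
t: 23.82
tcp_pos: [0.5304, -0.3758, 0.1173]
tool_rot: [[-0.995, 0.099, -0.003], [0.099, 0.995, 0.003], [0.003, 0.003, -1.0]]
contact_force: [-0.0, -0.1, -1.6]
gripper_width: 0.0215
grasp_force: 45.0
tool shift units [-0.01 -0.11  2.24] n 3.0
yaw now 84.30988468366566 turn world deg -0.3098846836656577 tool-z units 0.06197693673313154
```

View pics/t8c.png

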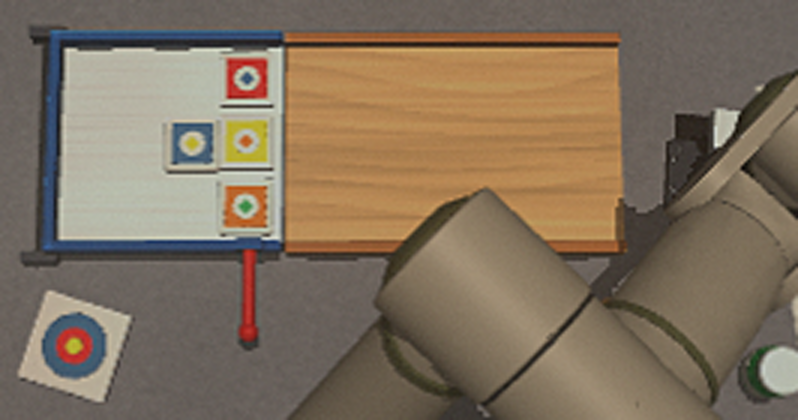

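View pics/s8c.png

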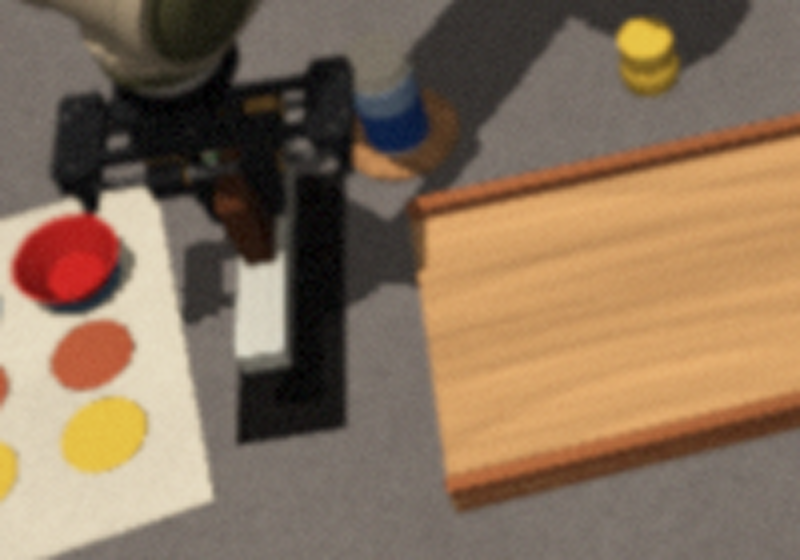

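All four tiles lie flat past the lip (246,78; 246,142; 246,206; 193,143). The straightedge hangs level over the mat, so I'll set it down.

```bash
python3 -m jog '[[0,0,-0.1,0.7,0],[0,0,0,0.7,0],[0,0,0,0.5,0],[0,0,0,0.15,0],[0,0,0,0,0]]' | grep -E "tcp|contact"
python3 -m jog '[[0,0,0,0.1,0],[0,0,0,0.05,0],[0,0,0,0.05,0],[0,0,0,0,0]]'| grep -E "tcp|contact"
```

```text
tcp_pos: [0.531, -0.3799, 0.0578]
contact_force: [-0.6, 0.6, -2.1]
tcp_pos: [0.5308, -0.3797, 0.0512]
contact_force: [-0.0, 0.2, -1.5]
```

```bash
python3 -m jog '[[0,0,0,0.05,0],[0,0,0,0,0]]' | grep -E "tcp|contact"
python3 -m jog '[[30,0,0,0,0],[60,0,0,0,0],[90,0,0,0,0],[100,0,0,0,0],[100,0,0,0,0]]'| grep -E "width|contact"
python3 -m jog '[[100,0,0,0,0],[100,0,0,-0.6,0],[100,0,0,-1,0],[100,0,0,-1,0],[100,0,0,-1,0]]'| grep -E "width|contact"
python3 -m jog '[[100,0,0,-1,0],[100,0,0,0,-1],[100,0,0,0,0]]'
python3 -c "
from h import *
go((.53,.13,.2),89)
im=save('scene','s9'); cv2.imwrite('pics/s9c.png',cv2.resize(im[180:320,80:280],None,fx=4,fy=4,interpolation=cv2.INTER_CUBIC)[:,:,::-1])"
```

```text
tcp_pos: [0.5308, -0.3798, 0.0497]
contact_force: [-0.1, -0.4, -1.9]
contact_force: [0.1, -1.0, 0.1]
gripper_width: 0.0643
contact_force: [-0.0, 0.1, -0.9]
gripper_width: 0.0877
t: 26.92
tcp_pos: [0.5308, -0.3797, 0.1891]
tool_rot: [[-1.0, 0.013, 0.001], [0.013, 1.0, -0.001], [-0.001, -0.001, -1.0]]
contact_force: [-0.7, 0.3, 0.2]
gripper_width: 0.0882
grasp_force: 0.0
tool shift units [ 0.25 16.99 -0.38] n 17.0
yaw now 89.26564897551859 turn world deg -0.26564897551858735 tool-z units 0.05312979510371747
```

View pics/s9c.png

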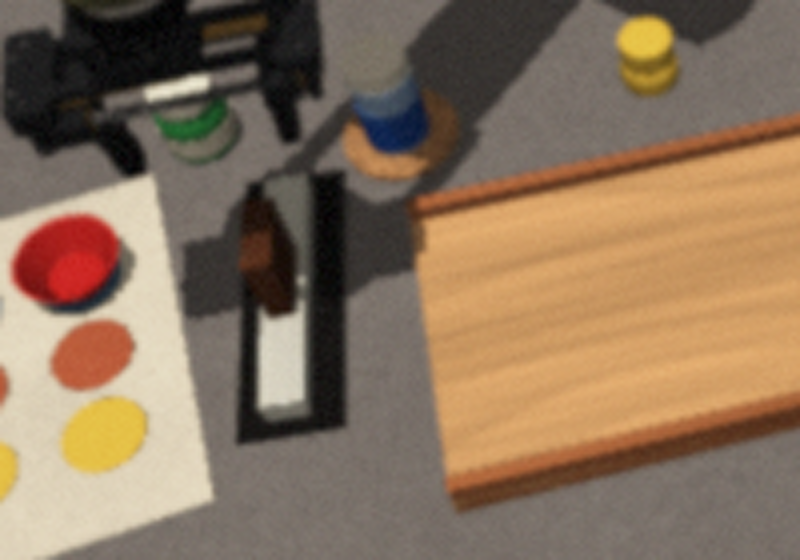

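The straightedge stands centred and released on the mat. Next is the tray handle.

```bash
python3 -m jog '[[100,0.17,1,0,0],[100,0.17,1,0,0],[100,0.17,1,0,0],[100,0.17,1,0,0],[100,0.17,1,0,0]]' >/dev/null
python3 -m jog '[[100,0.17,1,0,0],[100,0.17,1,0,0],[100,0.17,1,0,0],[100,0.17,1,0,0],[100,0.17,1,0,0]]' >/dev/null
python3 -m jog '[[100,0.17,1,0,0],[100,0.17,1,0,0],[100,0.17,1,0,0],[100,0.17,1,0,0],[100,0.17,1,0,0]]' >/dev/null
python3 -m jog '[[100,0.17,1,0,0],[100,0.1,0.9,0,0],[100,0,0,0,0]]'
python3 -c "
from h import *
go((.452,.1295,.031),89.2)
im=save('wrist','w10'); print(proj('wrist',(.452,.1295,.05)),proj('wrist',(.41,.1295,.05)))
hsv=cv2.cvtColor(im,cv2.COLOR_RGB2HSV); m=((hsv[...,0]<8)|(hsv[...,0]>172))&(hsv[...,1]>170)&(hsv[...,2]>70)
n,l,st,ce=cv2.connectedComponentsWithStats(m.astype(np.uint8))
for i in range(1,n):
  if st[i,4]>150: print(st[i],ce[i],pt('wrist',*ce[i],.05))
cv2.imwrite('pics/w10.png',im[:,:,::-1])"
```

```text
t: 29.22
tcp_pos: [0.452, 0.1293, 0.1878]
tool_rot: [[-1.0, 0.011, -0.0], [0.011, 1.0, 0.0], [0.0, 0.0, -1.0]]
contact_force: [0.5, -0.3, -0.3]
gripper_width: 0.0885
grasp_force: 0.0
tool shift units [-0.    0.01  5.23] n 6.0
yaw now 89.36585655907903 turn world deg -0.16585655907903174 tool-z units 0.03317131181580635
[288.26203088 197.60260234] [287.75566345 151.14367929]
[465 111  39  40 927] [483.85113269 130.77454153] [0.39314941 0.30038043 0.05      ]
[ 276  135   25  109 1708] [287.71779859 185.15807963] [0.44038194 0.12913342 0.05      ]
[274 366  37  27 650] [291.76153846 378.55692308] [0.66539311 0.13128315 0.05      ]
```

View pics/w10.png

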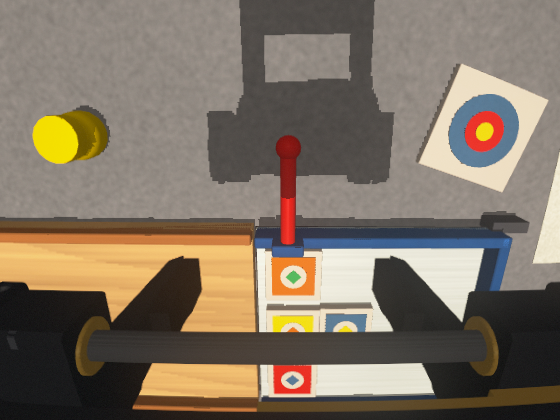

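The handle runs through (288,197), exactly under the tool, and all four tiles are in place. I'll descend and pinch it.

```bash
python3 -m jog '[[100,0,0,1,0],[100,0,0,1,0],[100,0,0,1,0],[100,0,0,1,0],[100,0,0,0.8,0]]' >/dev/null
python3 -m jog '[[100,0,0,0.4,0],[60,0,0,0,0],[0,0,0,0,0],[0,0,0,0,0],[0,0,0,0,0]]' 45 | grep -E "tcp|force|width"
python3 -m jog '[[0,0,0,0,0],[0,0,0,0,0],[0,0,0,0,0],[0,0,0,0,0],[0,0,0,0,0]]' | grep -E "tcp|force|width"
```

```text
tcp_pos: [0.4526, 0.1283, 0.0322]
contact_force: [-0.2, -0.5, 0.3]
gripper_width: 0.0498
grasp_force: 0.0
tcp_pos: [0.4524, 0.1303, 0.0318]
contact_force: [1.2, 17.0, -0.6]
gripper_width: 0.0121
grasp_force: 44.9
```

```bash
python3 -m jog '[[0,0,0.05,0,0],[0,0,0,0,0]]' | grep -E "tcp|force|width"
python3 -m jog '[[0,0.0,0.03,-0.155,0],[0,0,0.035,-0.155,0],[0,0,0.035,-0.155,0],[0,0,0.035,-0.155,0],[0,0,0.035,-0.155,0]]' | grep -E "tcp|force|width"
```

```text
tcp_pos: [0.4524, 0.1303, 0.0318]
contact_force: [-0.6, 7.1, 0.8]
gripper_width: 0.0123
grasp_force: 44.8
tcp_pos: [0.4524, 0.1352, 0.0542]
contact_force: [4.5, 8.2, -15.9]
gripper_width: 0.0122
grasp_force: 46.1
```

```bash
python3 -m jog '[[0,0,0.06,-0.151,0],[0,0,0.06,-0.151,0],[0,0,0.051,-0.151,0],[0,0,0.051,-0.151,0],[0,0,0.051,-0.151,0]]' | grep -E "tcp|force|width"
python3 -m jog '[[0,0,0.067,-0.145,0],[0,0,0.067,-0.145,0],[0,0,0.067,-0.145,0],[0,0,0.067,-0.145,0],[0,0,0.067,-0.145,0]]' | grep -E "tcp|force|width"
python3 -m jog '[[0,0,0.081,-0.137,0],[0,0,0.081,-0.137,0],[0,0,0.081,-0.137,0],[0,0,0.081,-0.137,0],[0,0,0.081,-0.137,0]]' | grep -E "tcp|force|width"
```

```text
tcp_pos: [0.4526, 0.1435, 0.0778]
contact_force: [5.2, 6.2, -13.6]
gripper_width: 0.012
grasp_force: 45.9
tcp_pos: [0.4527, 0.1538, 0.0994]
contact_force: [6.8, 7.3, -17.2]
gripper_width: 0.0121
grasp_force: 46.0
tcp_pos: [0.4528, 0.1665, 0.1196]
contact_force: [7.3, 11.0, -20.0]
gripper_width: 0.0115
grasp_force: 46.1
```

```bash
python3 -m jog '[[0,0,0.1,-0.128,0],[0,0,0.1,-0.128,0],[0,0,0.1,-0.128,0],[0,0,0.1,-0.128,0],[0,0,0.1,-0.128,0]]' | grep -E "tcp|force|width"
python3 -m jog '[[0,0,0.04,0,0],[0,0,0,0,0],[0,0,0,0,0],[0,0,0,0,0]]' | grep -E "tcp|force|width"
python3 -c "
from h import *
im=save('scene','s11'); s=state()
# angle check: handle ball expected pixel at several tilts
c=get_calibration('scene')
hy,hz=.130+.225,.012
for th in (20,25,28,30,32,35):
  t=np.radians(th); print(th,proj('scene',(.409,hy-.225*np.cos(t)+.038*np.sin(t),hz+.225*np.sin(t)+.038*np.cos(t)),c))
hsv=cv2.cvtColor(im,cv2.COLOR_RGB2HSV); m=((hsv[...,0]<8)|(hsv[...,0]>172))&(hsv[...,1]>150)&(hsv[...,2]>60)
m[:, :280]=0; m[:,380:]=0; m[:120]=0; m[330:]=0
n,l,st,ce=cv2.connectedComponentsWithStats(m.astype(np.uint8))
for i in range(1,n):
  if st[i,4]>8: print(st[i],ce[i])
print(np.array(s['tcp_pos'])[2]+.0187-.012)"
```

```text
tcp_pos: [0.4531, 0.1815, 0.1387]
contact_force: [8.5, 12.0, -21.1]
gripper_width: 0.0115
grasp_force: 46.1
tcp_pos: [0.4531, 0.1821, 0.1392]
contact_force: [5.6, 5.9, -11.7]
gripper_width: 0.0115
grasp_force: 45.4
20 [312.40167119 159.82497903]
25 [315.83919425 155.26011157]
28 [318.13838641 152.54452546]
30 [319.76644418 150.75013769]
32 [321.46850157 148.97212586]
35 [324.15567138 146.34256741]
[324 157   7  11  47] [326.70212766 162.72340426]
[351 167  12   9  45] [356.73333333 170.86666667]
0.14593636761003126
```

The hold-point height of 145.9 mm above the hinge corresponds to 30°, and the handle is carrying 12 N. I'll hold it there.

```bash
for i in 1 2 3 4; do python3 -m jog '[[0,0,0,0,0],[0,0,0,0,0],[0,0,0,0,0],[0,0,0,0,0],[0,0,0,0,0]]' | grep -E "tcp|contact|width"; done
python3 -c "
from h import *
im=save('scene','s12'); cv2.imwrite('pics/s12c.png',cv2.resize(im[120:300,250:430],None,fx=3,fy=3,interpolation=cv2.INTER_CUBIC)[:,:,::-1])
hinge=np.array([.6194+.0147*.262,.0905+.262,.012])
# predicted tray floor far-side front top corner of wall for tilts: station x=+.112,y=2..,z=.042
c=get_calibration('scene')
for th in (20,25,30,35):
  t=np.radians(th); a,b=-.260,.030
  print(th,proj('scene',hinge+[.115+.0147*a,a*np.cos(t)+b*np.sin(t),-a*np.sin(t)+b*np.cos(t)],c))
hsv=cv2.cvtColor(im,cv2.COLOR_RGB2HSV); m=(hsv[...,0]>105)&(hsv[...,0]<125)&(hsv[...,1]>150)
ys,xs=np.nonzero(m[200:300,280:420]); i=np.argsort(xs)[:6]; print([(xs[j]+280,ys[j]+200) for j in i])"
```

```text
tcp_pos: [0.4531, 0.1821, 0.1392]
contact_force: [4.8, 7.8, -12.1]
gripper_width: 0.0113
tcp_pos: [0.4531, 0.1822, 0.1392]
contact_force: [5.6, 6.6, -11.9]
gripper_width: 0.0117
tcp_pos: [0.4531, 0.1821, 0.1392]
contact_force: [5.4, 6.0, -11.5]
gripper_width: 0.0118
tcp_pos: [0.4531, 0.1821, 0.1392]
contact_force: [5.8, 5.2, -12.0]
gripper_width: 0.0117
20 [336.98962932 246.22244261]
25 [341.62251303 241.05406145]
30 [346.95486169 235.82089285]
35 [352.95346507 230.57831118]
[(np.int64(323), np.int64(221)), (np.int64(325), np.int64(213)), (np.int64(326), np.int64(214)), (np.int64(328), np.int64(233)), (np.int64(333), np.int64(239)), (np.int64(334), np.int64(235))]
```

The tray held at 30° for over 2.5 s with steady force. Now I'll lower it along the same arc.

```bash
python3 -m jog '[[0,0,-0.1,0.128,0],[0,0,-0.1,0.128,0],[0,0,-0.1,0.128,0],[0,0,-0.1,0.128,0],[0,0,-0.1,0.128,0]]' | grep -E "tcp|contact|width"
python3 -m jog '[[0,0,-0.085,0.137,0],[0,0,-0.085,0.137,0],[0,0,-0.085,0.137,0],[0,0,-0.085,0.137,0],[0,0,-0.085,0.137,0]]' | grep -E "tcp|contact|width"
python3 -m jog '[[0,0,-0.07,0.145,0],[0,0,-0.07,0.145,0],[0,0,-0.07,0.145,0],[0,0,-0.07,0.145,0],[0,0,-0.07,0.145,0]]' | grep -E "tcp|contact|width"
python3 -m jog '[[0,0,-0.053,0.151,0],[0,0,-0.053,0.151,0],[0,0,-0.053,0.151,0],[0,0,-0.053,0.151,0],[0,0,-0.053,0.151,0]]' | grep -E "tcp|contact|width"
python3 -m jog '[[0,0,-0.035,0.155,0],[0,0,-0.035,0.155,0],[0,0,-0.035,0.15,0],[0,0,-0.035,0.12,0],[0,0,-0.035,0.05,0]]' | grep -E "tcp|contact|width"
```

```text
tcp_pos: [0.4529, 0.1678, 0.1205]
contact_force: [3.8, 11.8, -6.1]
gripper_width: 0.0114
tcp_pos: [0.4527, 0.1555, 0.0999]
contact_force: [2.0, 14.0, -6.3]
gripper_width: 0.0112
tcp_pos: [0.4525, 0.1452, 0.0782]
contact_force: [1.7, 15.7, -7.1]
gripper_width: 0.0106
tcp_pos: [0.4524, 0.1373, 0.0556]
contact_force: [2.2, 16.6, -4.8]
gripper_width: 0.0109
tcp_pos: [0.4524, 0.1324, 0.0366]
contact_force: [2.4, 23.9, -5.8]
gripper_width: 0.0109
```

```bash
python3 -m jog '[[0,0,0.03,0.06,0],[0,0,0.03,0.06,0],[0,0,0,0.03,0],[0,0,0,0,0],[0,0,0,0,0]]' | grep -E "tcp|contact|width"
python3 -m jog '[[20,0,0,0,0],[40,0,0,0,0],[70,0,0,0,0],[100,0,0,0,0],[100,0,0,0,0]]' | grep -E "tcp|contact|width"
python3 -m jog '[[100,0,0,0,0],[100,0,0,-0.5,0],[100,0,0,-1,0],[100,0,0,-1,0],[100,0,0,-1,0]]' | grep -E "tcp|contact|width"
python3 -m jog '[[100,1,0,-1,0],[100,1,0,-1,0],[100,0.5,0,0,0],[100,0,0,0,0]]' | grep -E "tcp|contact|width"
for i in 1 2 3; do python3 -m jog '[[100,0,0,0,0],[100,0,0,0,0],[100,0,0,0,0],[100,0,0,0,0],[100,0,0,0,0]]' >/dev/null; done
cat > chk.py <<'E'
from h import *
c=get_calibration('scene'); im=save('scene','fin%d'%int(10*state()['t']))
hsv=cv2.cvtColor(im,cv2.COLOR_RGB2HSV); H,S,V=[hsv[...,i].astype(int) for i in range(3)]
lip=np.array([.6194,.0915]); R=np.array([[1,-.0147],[.0147,1]])
for n,(lo,hi) in dict(red=(0,7),orange=(8,17),yellow=(20,33),green=(40,85),blue=(95,125)).items():
    m=((H>=lo)&(H<=hi)|((n=='red')&(H>174)))&(S>110)&(V>60)
    k,l,st,ce=cv2.connectedComponentsWithStats(m.astype(np.uint8))
    for i in range(1,k):
        p=R@(pt('scene',*ce[i],.027,c)[:2]-lip)
        if 30<st[i,4]<700 and abs(p[0])<.13 and -.38<p[1]<.28: print(n,st[i,4],np.round(ce[i]),'tray xy mm',np.round(1000*p))
E
python3 chk.py
```

```text
tcp_pos: [0.4523, 0.1315, 0.0317]
contact_force: [-0.7, -4.4, -2.4]
gripper_width: 0.0107
tcp_pos: [0.4525, 0.1318, 0.0316]
contact_force: [0.4, 0.1, 0.7]
gripper_width: 0.0554
tcp_pos: [0.4523, 0.1318, 0.1376]
contact_force: [0.4, -0.7, -0.0]
gripper_width: 0.0882
tcp_pos: [0.3768, 0.1327, 0.196]
contact_force: [-0.1, 0.3, 0.1]
gripper_width: 0.088
red 149 [390. 239.] tray xy mm [ 73. 219.]
orange 119 [371. 200.] tray xy mm [-81. 220.]
yellow 136 [362. 224.] tray xy mm [ -1. 159.]
```

Red and orange are at about 220 mm and yellow at about 159 mm. I still need to check blue, the tray level, and that nothing else has moved.

```bash
python3 - <<'E'
from h import *
c=get_calibration('scene'); a=cv2.imread('pics/s2.png') if 0 else None
im=grab_frame('scene'); 
lip=np.array([.6194,.0915]); R=np.array([[1,-.0147],[.0147,1]])
hsv=cv2.cvtColor(im,cv2.COLOR_RGB2HSV); H,S,V=[hsv[...,i].astype(int) for i in range(3)]
m=((H>=95)&(H<=125)&(S>70)&(V>40)); ys,xs=np.nonzero(m); P=np.array([R@(pt('scene',u,v,.027,c)[:2]-lip) for u,v in zip(xs,ys)])*1000
k=(abs(P[:,0])<38)&(P[:,1]>90)&(P[:,1]<243); print('blue',k.sum(),P[k].mean(0).round(),P[k].min(0).round(),P[k].max(0).round())
# scene difference against the start picture: components changed
o=cv2.cvtColor(cv2.imread('pics/scene0.png'),cv2.COLOR_BGR2RGB)
d=(cv2.absdiff(cv2.GaussianBlur(im,(5,5),0),cv2.GaussianBlur(o,(5,5),0)).max(2)>35).astype(np.uint8)
k,l,st,ce=cv2.connectedComponentsWithStats(d)
for i in range(1,k):
  if st[i,4]>25: print(st[i])
E
```

```text
blue 35 [-17. 219.] [-37. 201.] [ -0. 238.]
[ 269    0   63   75 3029]
[ 370    0   62   71 2185]
[ 236   24   37   50 1043]
[288  67  26  11 132]
[321  67  10  12  80]
[263  76  13   8  45]
[207  81   6  20  73]
[250  81  12  17 142]
[214  82  19  25 256]
[ 257   85   81  100 3670]
[302  84  12   6  55]
[224  87  20   8  66]
[ 318   92   88   32 1320]
[228 103  16  17 173]
[214 111   6  13  56]
[224 124  26   9 163]
[164 187  18  15 193]
[359 191  33  35 620]
[169 200  20  20 289]
[352 216  21  20 278]
[379 229  26  22 338]
[147 230   9  18  41]
[271 232  24  22 356]
[228 243  26  41 742]
[152 256   6  28 117]
[270 258  21  16 202]
[140 260   7  26 105]
```

Blue is at about 219 mm. The only differences from the start picture are the arm, the tiles, the jar and coaster, and the slightly recentred straightedge. The tray outline is unchanged, so the tray is level.

```bash
python3 -c "
from plant import finish_job; print(finish_job())"
```

```text
the job is handed in; nothing more can be done
None
```

The job is handed in, with no verdict returned: jar on the coaster, straightedge back on its mat, and all four tiles about 160–220 mm in from the mouth after a hold of over 2 s at about 30°, judged from the handle height; my last check showed the tray level and nothing else moved.

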